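# Lay the standing domino box down, lid up, in its taped place

## Robot

A 6-joint arm with a two-finger parallel gripper is mounted at the origin on the work surface. World frame = base frame: x ahead of the robot, y to its left, z up, the work surface at z = 0. Lengths are in mm, angles in rad, forces in N, time in s.
With the tool pointing down it reaches from about 325 to 900 mm from the base axis. Payload 3.5 kg.
Tool frame: the origin (TCP) lies on the front face of the gripper's body, between the roots of the fingers; the fingertips stand 73 mm ahead of it and the grasp point (between the pads) lies 54 mm ahead of it; z points along the fingers, y is the direction in which the jaws open and shut (so a half turn about z gives the same grasp; the last joint's range is limited). The gripper opens to 85 mm and grips with 20 to 120 N. Pads are 22 mm wide; open, the fingers measure 114 mm over their backs; the gripper's body (76 mm by 85 mm) begins 54 mm behind the grasp point. The pads swing forward as they close: fully open they stand 13 mm farther back than shut.
Start: joints at [-0.103, 0.276, -0.026, 1.268, 0, 1.467], TCP at [624.998, -0.01, 303.913] pointing down, gripper open.
Joint ranges: [-3.12, 3.12], [-0.85, 1.88], [-1.08, 1.24], [-1.95, 2.15], [-1.57, 1.53], [-3.14, 3.14]. Speed limits (rad/s): [2.57, 2.57, 3.14, 3.14, 3.14, 3.14].

## Interface

Orientations are given as [roll, pitch, yaw] about the fixed x, y, z axes, in that order (R = Rz(yaw) Ry(pitch) Rx(roll)).
In Python, from bench import ctrl gives the robot as it stands.
- The arm moves only by the tool servo_tool, never from a script. Its argument "motion" is a list that holds one entry, the list of rows, each a list of 7 numbers: the finger opening in mm, from 0 to 85.4, then the shift along the tool's x, y, z in mm, then the turn, a rotation vector about the tool's x, y, z in rad. A call has 1 to 12 rows; each row shifts and turns the commanded pose from where the row before left it, along the tool's axes as they then stand; what a row does not reach is not made up. A row lasts 1/12 s, in which the tool goes at most 41.7 mm and 7.16 degrees, less where a joint would pass 70% of its speed; a pose out of reach is approached as far as the arm can. A call is refused whole if a number of a shift passes 41.7 or a number of a turn 0.125, either way. A call with a gripper value outside its range is refused whole. The fingers move at their own pace and stop on an object; "newtons" is the grip in N (left out, the last holds). Time passes only in rows, so rows that do not move let the fingers close. It gives the time, the measured TCP pose, the force and the opening at its end, in the units of the state.
- ctrl.state(): the state, without advancing time (a new reading comes with each control period).
- ctrl.grab_frame(name): name is "scene" or "side" or "wrist"; returns the picture (420x560x3 uint8, red, green, blue); there is no depth.
- ctrl.camera_model(name): a dict with "vertical_fov" (degrees; the focal length in pixels is half the picture's height over the tangent of half this angle, whatever the lens; pixels are square), "cx", "cy" (the principal point, pixels), "rvec" (rotation vector, rad) and "tvec" (3), from world to camera coordinates, as OpenCV has them; the wrist camera has in their place "mount" (4x4, takes a point from camera to tool coordinates, whose origin is the TCP and whose axes are the flange's). Camera axes: x right, y down, z forward; pixel columns grow to the right and rows downward; lengths in mm; the calibration is good to about 2 mm. A picture is of the moment at which its call begins: read the wrist's pose just before it. camera_model takes no time and is no camera call.
- ctrl.sign_off(): hands the job in, once; it reports no verdict.
Trained networks look in the newest picture that a camera, given by its name, has taken for a name from the list of things; names that differ only in an ending like _2 or _b are one class to them, and where a whole thing is asked for, a point or a joint stands for the part that bears it (a point fixed in the world has none). Each returns a list of dicts, best first, with "score" (0 to 1); they miss things now and then, are a little off and sometimes report something else, mostly with a low value. They report only what shows in the picture. A call takes as long as a camera call. They do not tell look-alikes from the thing itself.
- ctrl.silhouettes(camera, label): "mask" (420x560 bool, what is visible of it) and "bbox" ([left, top, right, bottom] in pixels, round what is visible of it).
The state is a dict: "t": time; "qpos": joint angles; "dq": joint speeds; "joint_torque": joint torques, N m; "position": TCP position; "ee_rot": TCP orientation; "contact_force": force on the tool from outside, world axes, zero at the start; "moment": the same for the moment, N m; "finger_gap": finger opening in mm.
Only numpy, scipy, OpenCV 4.12 (cv2) and the standard library are available. Lean on these libraries where they do the work, as an engineer would, in place of code of your own. Each camera call takes 0.05 s, during which the arm holds its last target. There are 200 camera calls.

## Task

The maple domino box is standing on end beside its taped place, lid facing away from it, where a child could pull it over. Without gripping it or picking it up, gently slide it upright with low pushes on its lid side until its whole foot edge is past the near tape, then push high on the lid side so it tips over into the outline and lies flat, lid up, with no part sticking out beyond the tape. Leave the other toys where they are.

Things in the scene. Friction and masses are not known exactly. Their poses are not given: they have to be found in the camera images.
- domino_box: closed maple box of dominoes, one rigid block, standing on end: 56 mm deep (its x), 120 wide (y), 170 tall (z, up), about 0.5 kg evenly spread. Origin: centre of its underside. The +x side, a plain panel, faces the place; the -x side is the pale flush lid with dark grooves, inlaid domino and round thumb notch near its top. Lying lid up: origin 28 mm up, z along the place's +x, x pointing down.
- box_toe_left (a point): one end of the box's foot edge (lower edge of its +x side), at x +28, y +60, z 0 mm in the box's frame. The box slides upright when pushed less than about 25 mm above the shelf; pushed high it tips about this edge, and falls by itself once leaned past about 0.32 rad
- box_toe_right (a point): other end of the foot edge, at x +28, y -60, z 0 mm in the box's frame
- box_top_left (a point): upper corner of the box's +x side, at x +28, y +60, z 170 mm in the box's frame; comes down on the shelf as the box falls
- box_top_right (a point): the other upper corner of the +x side, at x +28, y -60, z 170 mm in the box's frame
- place: the box's place: outline of thin grey cloth tape flat on the plywood shelf (nothing to bump into), 236 mm long (its x) by 182 wide (y) over the outer edges, tape 12 wide. Origin: centre, on the shelf; z up. The box starts on its -x side, 40 to 105 mm short of the near tape's outer edge (x -118 mm), facing +x within 0.12 rad and 12 mm of the centre line; it is to lie along x, top end to +x.
- teether: bystander: hard teal silicone ring lying flat, 76 mm across, 13 mm high, origin under its centre, beside the outline
- rattle_cube: bystander: maple cube with dark round spots, 45 mm, origin under its centre, beside the outline
- bell_ball_center (a point): bystander: centre of a stainless ball, 56 mm across, resting on a low maple ring fixed to the shelf
- kaleidoscope: bystander: clear acrylic tube with steel end bands standing upright, 44 mm across, 150 mm tall, origin under its centre, beside the outline
- spinning_top: bystander: orange plastic top, 60 mm across, 74 mm tall, point down in a low maple ring fixed to the shelf, beside the box; origin at its point
- stacking_cup: bystander: open cream cup, 68 mm across, 60 mm tall, origin under its centre, beyond the far end of the outline
Mind the look-alikes: they are no part of the job. Leave any blue, purple or turquoise look-alike of the domino_box alone.

How it is judged:
By the outcome, as a careful person would: the job done as asked, in the order asked, and still so for the second after the job is handed in, with the robot touching nothing.
It also fails if it takes over 51 s, if anything falls off the work surface, if the arm or the gripper's body presses on something with over 40 N, if the wrist force passes 120 N, or if a joint passes its speed limit or range.

## Working session

There is one attempt and no reset: what is moved stays moved. The work goes in short steps, Python scripts to look and compute and a tool call to move; the robot and the scene stay as the last step left them, time stands still between calls to the robot, and variables do not carry over. Pictures are saved under pics/ and viewed, about 8 in all and at most 12, crops included, and the job is handed in when it is done.

Besides the shell and the picture viewer there is one more tool, called after "Emit:" as name(argument=value, ...), one argument or row to a line, values as JSON. servo_tool: Moves the arm, as the interface text tells. Its arguments: {"type":"object","properties":{"motion":{"type":"array"},"newtons":{"type":"number"}},"required":["motion"]}

```bash
mkdir -p pics
python3 - <<'E'
from bench import ctrl
import cv2,numpy as np
s=ctrl.state();print({k:np.round(v,3) for k,v in s.items()})
for n in("scene","side"):
    im=ctrl.grab_frame(n);cv2.imwrite(f"pics/{n}0.png",im[:,:,::-1])
    m=ctrl.camera_model(n);print(n,m)
    for l in("domino_box","place","teether","rattle_cube","bell_ball_center","kaleidoscope","spinning_top","stacking_cup"):
        for d in ctrl.silhouettes(n,l): print(l,round(d["score"],2),np.round(d["bbox"]))
print(ctrl.camera_model("wrist"))
E
```

```text
{'t': np.float64(0.0), 'qpos': array([-0.103,  0.277, -0.028,  1.268,  0.   ,  1.467]), 'dq': array([-0.001,  0.   , -0.001,  0.   ,  0.002, -0.001]), 'joint_torque': array([-1.0000e-03, -4.4551e+01,  2.9520e+01,  1.6000e-02, -0.0000e+00,
       -0.0000e+00]), 'position': array([6.24382e+02, 5.30000e-02, 3.02748e+02]), 'ee_rot': array([-3.139, -0.   ,  1.571]), 'contact_force': array([-0.159,  0.841,  0.086]), 'moment': array([-0.009,  0.015, -0.024]), 'finger_gap': np.float64(85.593)}
scene {'vertical_fov': 43.03415486589149, 'cx': 273.1573715427997, 'cy': 206.38766773766835, 'rvec': array([ 1.02996014,  2.46118394, -0.97333103]), 'tvec': array([ 368.81921098, -238.06206566, 1451.17368165])}
domino_box 0.74 [198. 140. 245. 234.]
domino_box 0.73 [254.  99. 313. 183.]
domino_box 0.61 [ 99. 166. 153. 269.]
domino_box 0.6 [185.  86. 227. 160.]
place 0.69 [258. 210. 391. 302.]
teether 0.73 [256. 209. 393. 302.]
teether 0.57 [273. 291. 313. 328.]
teether 0.39 [194. 137. 248. 233.]
rattle_cube 0.94 [330. 180. 356. 212.]
bell_ball_center 0.85 [382. 201. 407. 230.]
kaleidoscope 0.6 [328. 284
[... 508 characters left out ...]
22. 327. 250. 363.]
bell_ball_center 0.61 [151. 321. 180. 350.]
kaleidoscope 0.97 [171. 153. 202. 218.]
kaleidoscope 0.43 [309. 198. 339. 223.]
spinning_top 0.6 [309. 198. 340. 221.]
stacking_cup 0.82 [111. 239. 150. 284.]
stacking_cup 0.34 [340. 207. 396. 311.]
{'vertical_fov': 63.87346870859547, 'cx': 278.0182634554361, 'cy': 207.45073988385158, 'mount': array([[-5.55395288e-04, -9.51949233e-01, -3.06255365e-01,
         7.87408571e+01],
       [ 9.99998984e-01, -1.26615428e-04, -1.41993680e-03,
         4.22094306e-01],
       [ 1.31293109e-03, -3.06255843e-01,  9.51948336e-01,
        -7.07008496e+01],
       [ 0.00000000e+00,  0.00000000e+00,  0.00000000e+00,
         1.00000000e+00]])}
```

View pics/scene0.png

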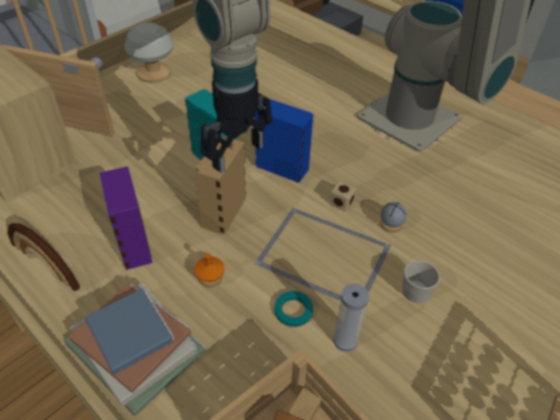

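View pics/side0.png

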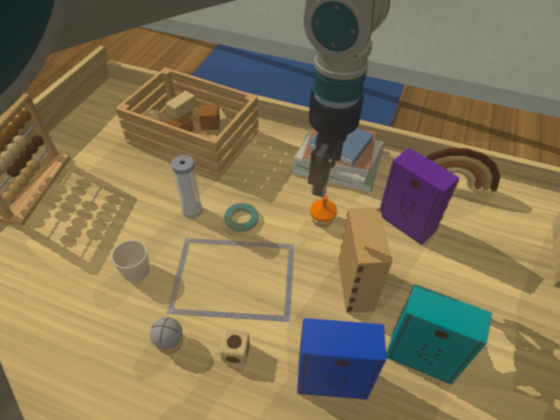

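The maple box is at scene (222,187) and side (365,260). The purple (125,218), teal (205,125) and blue (284,140) boxes in the scene view are look-alikes. The place outline is at scene (324,255) and side (232,280). The lid faces right in the side view, away from the outline. Next I'll fit the poses.

```bash
cat > h.py <<'E'
import cv2,numpy as np
from scipy.optimize import minimize
def cam(m):
    f=210/np.tan(np.radians(m["vertical_fov"])/2)
    return np.array([[f,0,m["cx"]],[0,f,m["cy"]],[0,0,1]]),np.array(m["rvec"]),np.array(m["tvec"])
def proj(m,P):
    K,r,t=cam(m);return cv2.projectPoints(np.float64(P).reshape(-1,1,3),r,t,K,None)[0][:,0]
def ground(m,uv,z=0):
    K,r,t=cam(m);R=cv2.Rodrigues(r)[0];c=-R.T@t;d=R.T@np.linalg.inv(K)@[uv[0],uv[1],1];return c+d*(z-c[2])/d[2]
def pose(p,P):
    c,s=np.cos(p[2]),np.sin(p[2]);P=np.float64(P)
    return np.c_[p[0]+c*P[:,0]-s*P[:,1],p[1]+s*P[:,0]+c*P[:,1],P[:,2]]
BOX=np.array([[a,b,c] for a in(-28,28) for b in(-60,60) for c in(0,170)])
def poly(m,P,fill=None):
    im=np.zeros((420*4,560*4),np.uint8);h=cv2.convexHull(np.float32(proj(m,P)*4+2)).astype(np.int32);cv2.fillPoly(im,[h],255)
    return cv2.resize(im,(560,420),interpolation=cv2.INTER_AREA)/255.
def fit_box(ms,masks,p0,igs=None):
    def cost(p):
        e=0
        for i,(m,k) in enumerate(zip(ms,masks)):
            w=1 if igs is None else igs[i]
            e+=(np.abs(poly(m,pose(p,BOX))-k)*w).sum()
        return e
    best=None
    for y in(-.15,0,.15):
        q=np.array(p0)+[0,0,y]
        r=minimize(cost,q,method="Nelder-Mead",options=dict(initial_simplex=[q,q+[15,0,0],q+[0,15,0],q+[0,0,.12]],maxiter=150))
        if best is None or r.fun<best.fun:best=r
    return best
E
python3 - <<'E'
from bench import ctrl
from h import *
M={n:ctrl.camera_model(n) for n in("scene","side")}
C={"scene":[(293,210),(391,247),(362,301),(258,262)],"side":[(291,319),(168,314),(187,240),(296,242)]}
# order: near-right? print ground
for n in C:print(n,[np.round(ground(M[n],c)[:2]) for c in C[n]])
ims={n:cv2.imread(f"pics/{n}0.png") for n in M}
D={}
G=[]
for n in M:
    hsv=cv2.cvtColor(ims[n],cv2.COLOR_BGR2HSV)
    k=np.zeros((420,560),np.uint8);cv2.fillConvexPoly(k,np.int32(C[n]),1);k=cv2.dilate(k,np.ones((9,9)))-cv2.erode(k,np.ones((17,17)))
    g=(hsv[:,:,1]<75)&(k>0);print(n,g.sum())
    v,u=np.nonzero(g);G.append(np.array([ground(M[n],(a,b))[:2] for a,b in zip(u,v)]))
for i,n in enumerate(M):
    r=cv2.minAreaRect(np.float32(G[i]));print(r)
def cost(p,gs):
    e=0
    for g in gs:
        c,s=np.cos(p[2]),np.sin(p[2]);d=g-p[:2];l=np.abs(np.c_[c*d[:,0]+s*d[:,1],-s*d[:,0]+c*d[:,1]])
        q=l-[112,85];sd=np.where((q>0).any(1),np.linalg.norm(np.maximum(q,0),axis=1),q.max(1))
        e+=np.minimum(np.abs(sd),15).sum()/len(g)
    return e
c0=np.mean([ground(M["scene"],c)[:2] for c in C["scene"]],0)
a=ground(M["scene"],C["scene"][1])-ground(M["scene"],C["scene"][0]);y0=np.arctan2(a[1],a[0])
for gs in([G[0]],[G[1]],G):
    r=minimize(cost,[*c0,y0],args=(gs,),method="Nelder-Mead",options=dict(initial_simplex=np.array([*c0,y0])+np.array([[0,0,0],[8,0,0],[0,8,0],[0,0,.05]])));print("place",r.x,r.fun)
P=r.x
for n,l in(("scene",0),("side",3)):
    for d in ctrl.silhouettes(n,"domino_box"):print(n,np.round(d["bbox"]),d["mask"].sum())
E
```

```text
scene [array([472.,   8.]), array([403., 230.]), array([556., 270.]), array([633.,  57.])]
side [array([477.,  -0.]), array([403., 222.]), array([573., 272.]), array([652.,  51.])]
scene 2323
side 1948
((518.3887329101562, 142.03114318847656), (187.43231201171875, 245.9781494140625), 16.93816566467285)
((519.6114501953125, 139.40359497070312), (191.70689392089844, 238.32583618164062), 16.876821517944336)
place [518.99075236 139.16803539   1.88084489] 4.785920370017552
place [524.03900184 140.02884355   1.86342348] 3.0049855027193386
place [522.02736304 139.6891297    1.86954702] 8.30104558459227
scene [198. 140. 245. 234.] 3235
scene [254.  99. 313. 183.] 3453
scene [ 99. 166. 153. 269.] 3061
scene [185.  86. 227. 160.] 1375
side [388. 285. 491. 384.] 6932
side [297. 321. 387. 397.] 6203
side [380. 145. 459. 245.] 4903
side [338. 207. 395. 315.] 4495
```

Run:
```python
from bench import ctrl
from h import *
M=[ctrl.camera_model(n) for n in("scene","side")]
ms=[];ig=[]
for n,c in(("scene",(222,200)),("side",(365,270))):
    d=[d for d in ctrl.silhouettes(n,"domino_box") if d["mask"][c[1],c[0]]][0];ms.append(d["mask"].astype(float))
    im=cv2.imread(f"pics/{n}0.png");dark=(im.max(2)<70).astype(np.uint8)
    x=cv2.dilate(cv2.morphologyEx(dark,cv2.MORPH_OPEN,np.ones((5,5))),np.ones((7,7)));ig.append(1.-x)
p0=[590,-60,1.87]
P=np.array([522,139.7,1.87])
for s in([0,1],[1],[0]):
    r=fit_box([M[i] for i in s],[ms[i] for i in s],p0,[ig[i] for i in s])
    d=r.x[:2]-P[:2];c,q=np.cos(P[2]),np.sin(P[2])
    print(s,np.round(r.x,3),r.fun,"in place",c*d[0]+q*d[1],-q*d[0]+c*d[1])
    if len(s)==2:b=r.x
out=[]
for i,n in enumerate(("scene","side")):
    im=cv2.imread(f"pics/{n}0.png")
    u=proj(M[i],pose(b,BOX))
    for a in range(8):
        for k in(1,2,4):
            if not a&k: cv2.line(im,tuple(np.int32(u[a]*16+8)),tuple(np.int32(u[a|k]*16+8)),(0,0,255),1,cv2.LINE_AA,4)
    for w in((118,91),(106,79)):
        q=proj(M[i],pose(P,[[w[0],w[1],0],[w[0],-w[1],0],[-w[0],-w[1],0],[-w[0],w[1],0]]));cv2.polylines(im,[np.int32(q*16+8)],True,(0,255,0),1,cv2.LINE_AA,4)
    out.append(cv2.resize(im[120:340,170:410],(400*240//240*1,367)) if i==0 else cv2.resize(im[190:345,150:420],(400,230)))
W=np.zeros((597,400,3),np.uint8);W[:367]=out[0];W[367:]=out[1];cv2.imwrite("pics/fit.png",W)
# bystanders ground points
for n,l,c in(("spinning_top",0,(209,268)),("rattle",0,(343,200)),("tee",0,(294,309)),("kal",0,(347,340)),("bluebase",0,(284,165)),("cup",0,(420,295))):print(n,ground(M[l],c,0).round())
```

```text
[0, 1] [590.735 -96.816   1.977] 381.63529411764705 in place -246.2677224324307 4.034437911539442
[1] [593.335 -97.185   1.978] 116.81960784313725 in place -247.38710707482565 1.658270641685391
[0] [586.757 -97.786   1.994] 82.72549019607843 in place -246.02249448963198 8.121595373602602
spinning_top [715.  -3.   0.]
rattle [367.  69.   0.]
tee [664. 188.   0.]
kal [644. 303.   0.]
bluebase [ 376. -111.    0.]
cup [464. 343.   0.]
```

View pics/fit.png

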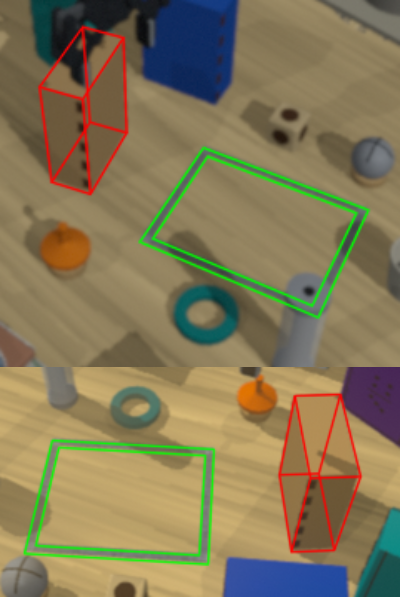

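Run:
```python
from bench import ctrl
from h import *
M=[ctrl.camera_model(n) for n in("scene","side")]
S=[ctrl.silhouettes(n,"domino_box") for n in("scene","side")]
ig=[]
for n in("scene","side"):
    im=cv2.imread(f"pics/{n}0.png");dark=(im.max(2)<60).astype(np.uint8)
    x=cv2.dilate(cv2.morphologyEx(dark,cv2.MORPH_OPEN,np.ones((5,5))),np.ones((7,7)));ig.append(1.-x)
for nm,a,b,p0 in(("purple",(125,218),(415,190),None),("teal",(200,120),(440,335),None),("blue",(284,140),(340,360),None)):
    best=None
    for st in(0,.8,1.6,2.4):
        g=ground(M[1],b,60)
        m=[[d for d in S[1] if d["mask"][b[1],b[0]]][0]["mask"]]
        r=fit_box(M[1:],m,[g[0],g[1],st],ig[1:])
        if best is None or r.fun<best.fun:best=r
    print(nm,best.x.round(2),best.fun)
    print(pose(best.x,BOX)[::2,:2].round())
print("top side",ground(M[1],(323,212),37))
```

```text
purple [ 791.86 -162.59    2.71] 110.68627450980392
[[ 842. -120.]
 [ 792. -229.]
 [ 791.  -96.]
 [ 741. -205.]]
teal [ 4.8977e+02 -2.4432e+02 -6.0000e-02] 127.49019607843137
[[ 458. -303.]
 [ 465. -183.]
 [ 514. -306.]
 [ 521. -186.]]
blue [ 391.98 -106.03    3.42] 169.1843137254902
[[ 402.  -41.]
 [ 435. -156.]
 [ 349.  -56.]
 [ 382. -171.]]
top side [723.29337807  15.28408068  37.        ]
```

Emit:
servo_tool(
  motion=[
    [[85, -20, 0, 0, 0, 0, -0.12], [85, -30, -4, 0, 0, 0, -0.12], [85, -30, -8, 0, 0, 0, -0.12], [85, -30, -12, 0, 0, 0, -0.12], [85, -26, -14, 0, 0, 0, -0.12], [85, -22, -15, 0, 0, 0, -0.12]],
  ],
)

```text
t: 1.7
position: [622.8, -171.6, 304.0]
ee_rot: [-3.142, 0.0, 2.296]
contact_force: [0.2, -0.6, 0.4]
finger_gap: 84.7
```

Emit:
servo_tool(
  motion=[
    [[85, 0, 0, 0, 0, 0, -0.124], [85, 0, 0, 0, 0, 0, -0.124], [85, 0, 0, 0, 0, 0, -0.124], [85, 0, 0, 0, 0, 0, -0.124], [85, 0, 0, 0, 0, 0, -0.124], [85, 0, 0, 0, 0, 0, -0.124], [85, 0, 0, 0, 0, 0, -0.124], [85, 0, 0, 0, 0, 0, -0.124], [85, 0, 0, 0, 0, 0, -0.124], [85, 0, 0, 0, 0, 0, -0.124], [85, 0, 0, 0, 0, 0, -0.124], [85, 0, 0, 0, 0, 0, -0.124]],
  ],
)

```text
t: 2.7
position: [623.0, -169.8, 303.9]
ee_rot: [-3.142, -0.0, -2.498]
contact_force: [-1.2, -0.0, 0.6]
finger_gap: 85.1
```

Emit:
servo_tool(
  motion=[
    [[85, 0, 0, 0, 0, 0, -0.124], [85, 0, 0, 0, 0, 0, -0.124], [85, 0, 0, 0, 0, 0, -0.124], [85, 0, 0, 0, 0, 0, -0.124], [85, 0, 0, 0, 0, 0, -0.124], [85, 0, 0, 0, 0, 0, -0.124], [85, 0, 0, 0, 0, 0, -0.124], [85, 0, 0, 0, 0, 0, -0.124], [85, 0, 0, 0, 0, 0, -0.124], [85, 0, 0, 0, 0, 0, -0.124], [85, 0, 0, 0, 0, 0, 0]],
  ],
)

```text
t: 3.62
position: [623.0, -169.8, 303.9]
ee_rot: [3.142, 0.0, -1.262]
contact_force: [0.8, -0.2, 0.7]
finger_gap: 84.8
```

```bash
cat > g.py <<'E'
from bench import ctrl
from h import *
from scipy.spatial.transform import Rotation as Ro
yaw=1.87;d=np.array([np.cos(yaw),np.sin(yaw),0]);up=np.array([0,0,1.])
def goal(tcp,t):
    s=ctrl.state();R=Ro.from_euler("xyz",s["ee_rot"]).as_matrix()
    z=d*np.sin(t)-up*np.cos(t);x=-d*np.cos(t)-up*np.sin(t);G=np.c_[x,np.cross(z,x),z]
    print("t",round(s["t"],2),"q",np.round(s["qpos"],2),"pos",np.round(s["position"],1),"F",np.round(s["contact_force"],1))
    print("tool shift now axes",np.round(R.T@(np.array(tcp)-s["position"]),1),"rotvec",np.round(Ro.from_matrix(R.T@G).as_rotvec(),3),"shift goal axes",np.round(G.T@(np.array(tcp)-s["position"]),1))
E
python3 -c "
from g import *
goal([622,-200,300],.6)"
```

```text
t 3.62 q [-0.37  0.31  0.02  1.28 -0.   -2.25] pos [ 623.  -169.8  303.9] F [ 0.8 -0.2  0.7]
tool shift now axes [28.5 10.1  3.9] rotvec [ 0.003 -0.6    0.009] shift goal axes [ 25.8   9.8 -12.9]
```

Emit:
servo_tool(
  motion=[
    [[85, 28, 10, 0, 0, -0.12, 0], [85, 0, 0, 0, 0, -0.12, 0], [85, 0, 0, 0, 0, -0.12, 0], [85, 0, 0, 0, 0, -0.12, 0], [85, 0, 0, 0, 0, -0.12, 0.01], [85, 0, 0, 0, 0, 0, 0]],
  ],
)

```text
t: 4.12
position: [621.9, -202.1, 299.5]
ee_rot: [3.128, 0.606, -1.287]
contact_force: [-0.1, -0.0, -3.3]
finger_gap: 84.8
```

Emit:
servo_tool(
  motion=[
    [[85, 10, 0, 15, 0, 0, 0], [85, 17, 0, 24.8, 0, 0, 0], [85, 17, 0, 24.8, 0, 0, 0], [85, 17, 0, 24.8, 0, 0, 0], [85, 17, 0, 24.8, 0, 0, 0], [85, 17, 0, 24.8, 0, 0, 0], [85, 12, 0, 17.5, 0, 0, 0], [85, 6, 0, 8.7, 0, 0, 0], [85, 0, 0, 0, 0, 0, 0]],
  ],
)

```text
t: 4.87
position: [619.5, -198.6, 101.5]
ee_rot: [3.131, 0.601, -1.28]
contact_force: [0.1, -0.1, -0.3]
finger_gap: 85.1
```

Run:
```python
from g import *
goal([622,-200,75],.6)
im=ctrl.grab_frame("side")[:,:,::-1];
im2=ctrl.grab_frame("scene")[:,:,::-1]
cv2.imwrite("pics/low1.png",np.hstack([cv2.resize(im[160:340,280:480],(400,360)),cv2.resize(im2[60:260,140:340],(400,400))[:360]]))
```

```text
t 4.87 q [-0.54  0.72  0.12  1.44  0.38 -2.5 ] pos [ 619.5 -198.6  101.5] F [ 0.1 -0.1 -0.3]
tool shift now axes [16.7 -2.2 20.7] rotvec [ 0.007  0.002 -0.007] shift goal axes [16.7 -2.  20.7]
```

View pics/low1.png

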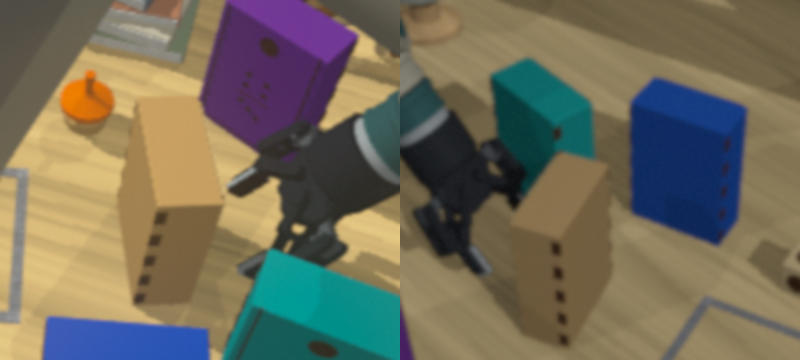

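Run:
```python
from g import *
s=ctrl.state();R=Ro.from_euler("xyz",s["ee_rot"]).as_matrix()
for L in(60,66,73):
  for n in("side","scene"):
    P=[s["position"]+R@[x,y,L] for y in(-46,46) for x in(-11,11)]
    print(L,n,proj(ctrl.camera_model(n),P).round().tolist())
```

```text
60 side [[392.0, 252.0], [400.0, 256.0], [396.0, 293.0], [405.0, 297.0]]
60 scene [[185.0, 197.0], [179.0, 198.0], [208.0, 171.0], [202.0, 173.0]]
66 side [[389.0, 253.0], [397.0, 257.0], [394.0, 294.0], [403.0, 298.0]]
66 scene [[187.0, 199.0], [180.0, 200.0], [209.0, 173.0], [203.0, 175.0]]
73 side [[387.0, 255.0], [395.0, 259.0], [391.0, 296.0], [400.0, 300.0]]
73 scene [[189.0, 202.0], [182.0, 203.0], [211.0, 176.0], [205.0, 177.0]]
```

Emit:
servo_tool(
  motion=[
    [[85, 5.6, -2, 8.2, 0, 0, 0], [85, 6, 0, 9, 0, 0, 0], [85, 5, 0, 7, 0, 0, 0], [85, 2.5, 0, 3.5, 0, 0, 0], [85, 1.5, 0, 2.2, 0, 0, 0], [85, 0, 0, 0, 0, 0, 0], [85, 0, 0, 0, 0, 0, 0]],
  ],
)

```text
t: 5.55
position: [622.6, -199.3, 67.3]
ee_rot: [3.135, 0.6, -1.277]
contact_force: [-0.4, -0.4, 0.1]
finger_gap: 85.4
```

Run:
```python
from g import *
goal([622,-200,60],.6)
```

```text
t 5.55 q [-0.54  0.76  0.11  1.39  0.39 -2.5 ] pos [ 622.6 -199.3   67.3] F [-0.4 -0.4  0.1]
tool shift now axes [4.5 0.7 5.7] rotvec [ 0.004  0.    -0.004] shift goal axes [4.5 0.7 5.7]
```

Emit:
servo_tool(
  motion=[
    [[85, 1.7, 0, 2.5, 0, 0, 0], [85, 1.7, 0, 2.5, 0, 0, 0], [85, 0, 0, 0, 0, 0, 0], [85, -3.3, 0, 2.26, 0, 0, 0], [85, -3.3, 0, 2.26, 0, 0, 0], [85, -3.3, 0, 2.26, 0, 0, 0], [85, -3.3, 0, 2.26, 0, 0, 0], [85, -3.3, 0, 2.26, 0, 0, 0]],
  ],
)

```text
t: 6.22
position: [616.6, -179.6, 61.5]
ee_rot: [3.135, 0.6, -1.276]
contact_force: [-0.5, 0.6, 0.2]
finger_gap: 84.8
```

Emit:
servo_tool(
  motion=[
    [[85, -3.3, 0, 2.26, 0, 0, 0], [85, -3.3, 0, 2.26, 0, 0, 0], [85, -3.3, 0, 2.26, 0, 0, 0], [85, -3.3, 0, 2.26, 0, 0, 0], [85, -3.3, 0, 2.26, 0, 0, 0], [85, -3.3, 0, 2.26, 0, 0, 0]],
  ],
)

```text
t: 6.72
position: [609.6, -157.4, 61.5]
ee_rot: [3.135, 0.599, -1.276]
contact_force: [-0.3, -1.4, 0.2]
finger_gap: 85.2
```

Run:
```python
from g import *
goal([622,-200,60],.6)
im=ctrl.grab_frame("side")[:,:,::-1];
im2=ctrl.grab_frame("scene")[:,:,::-1]
cv2.imwrite("pics/push1.png",np.hstack([cv2.resize(im[160:340,280:480],(400,360)),cv2.resize(im2[60:260,140:340],(400,400))[:360]]))
```

```text
t 6.72 q [-0.49  0.72  0.02  1.32  0.4  -2.46] pos [ 609.6 -157.4   61.5] F [-0.3 -1.4  0.2]
tool shift now axes [ 37.5   0.7 -23.8] rotvec [ 0.004 -0.001 -0.004] shift goal axes [ 37.4   0.7 -23.9]
```

View pics/push1.png

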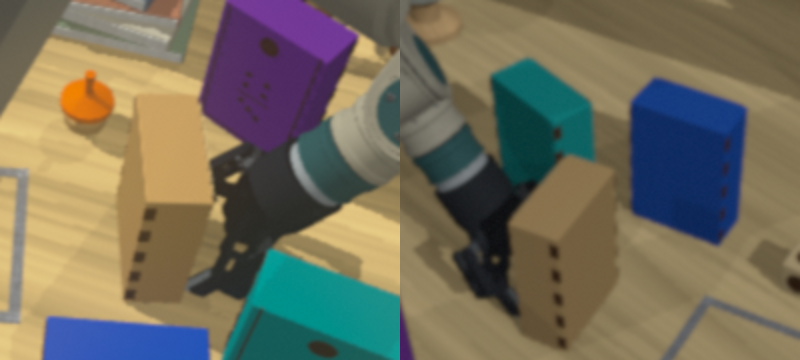

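Emit:
servo_tool(
  motion=[
    [[85, -4.13, 0, 2.82, 0, 0, 0], [85, -4.13, 0, 2.82, 0, 0, 0], [85, -4.13, 0, 2.82, 0, 0, 0], [85, -4.13, 0, 2.82, 0, 0, 0], [85, -4.13, 0, 2.82, 0, 0, 0], [85, -4.13, 0, 2.82, 0, 0, 0], [85, -4.13, 0, 2.82, 0, 0, 0], [85, -4.13, 0, 2.82, 0, 0, 0], [85, -4.13, 0, 2.82, 0, 0, 0]],
  ],
)

```text
t: 7.57
position: [596.3, -113.7, 61.4]
ee_rot: [3.135, 0.6, -1.276]
contact_force: [0.8, -1.3, -0.6]
finger_gap: 84.9
```

Emit:
servo_tool(
  motion=[
    [[85, -4.13, 0, 2.82, 0, 0, 0], [85, -4.13, 0, 2.82, 0, 0, 0], [85, -4.13, 0, 2.82, 0, 0, 0], [85, -4.13, 0, 2.82, 0, 0, 0], [85, -4.13, 0, 2.82, 0, 0, 0], [85, -4.13, 0, 2.82, 0, 0, 0], [85, -4.13, 0, 2.82, 0, 0, 0], [85, -4.13, 0, 2.82, 0, 0, 0], [85, -2, 0, 1.4, 0, 0, 0]],
  ],
)

```text
t: 8.32
position: [583.6, -72.9, 61.4]
ee_rot: [3.135, 0.601, -1.276]
contact_force: [0.2, -2.8, -1.4]
finger_gap: 84.9
```

```bash
cat > look.py <<'E'
import sys
from g import *
goal([622,-200,60],.6)
P=np.array([521.5,139.6,1.871])
M=[ctrl.camera_model(n) for n in("scene","side")];I=[];K=[];G=[];p0=list(map(float,sys.argv[2:5]))
for m,n in zip(M,("scene","side")):
    im=ctrl.grab_frame(n)[:,:,::-1].copy();c=proj(m,pose(p0,[[0,0,90]]))[0].round().astype(int)
    ds=[d for d in ctrl.silhouettes(n,"domino_box")]
    ds=[d for d in ds if d["mask"][c[1]-8:c[1]+9,c[0]-8:c[0]+9].mean()>.5];K.append(ds[0]["mask"]*1. if ds else None);I.append(im)
    dark=(im.max(2)<60).astype(np.uint8);G.append(1.-cv2.dilate(cv2.morphologyEx(dark,cv2.MORPH_OPEN,np.ones((5,5))),np.ones((7,7))))
for s in([0],[1],[0,1]):
    if any(K[i] is None for i in s):print("missing",s);continue
    r=fit_box([M[i] for i in s],[K[i] for i in s],p0,[G[i] for i in s])
    q=np.array([[518.99,139.17,1.871],[524.04,140.03,1.871]])[s].mean(0)
    def loc(X):
        e=X[:,:2]-q[:2];a,b=np.cos(q[2]),np.sin(q[2]);return np.c_[a*e[:,0]+b*e[:,1],-b*e[:,0]+a*e[:,1]]
    print(s,r.x.round(3),round(r.fun),"yaw rel",round(r.x[2]-q[2],3),"toes",loc(pose(r.x,[[28,60,0],[28,-60,0]])).round(1).tolist())
    b=r.x
for i in(0,1):
    u=proj(M[i],pose(b,BOX))
    for a in range(8):
        for k in(1,2,4):
            if not a&k:cv2.line(I[i],tuple(np.int32(u[a]*16+8)),tuple(np.int32(u[a|k]*16+8)),(0,0,255),1,cv2.LINE_AA,4)
cv2.imwrite(sys.argv[1],np.hstack([cv2.resize(I[1][160:360,140:380],(400,333)),cv2.resize(I[0][120:320,180:420],(400,333))]))
E
python3 look.py pics/push2.png 553 35 1.88
```

```text
t 8.32 q [-0.4   0.64 -0.14  1.21  0.45 -2.36] pos [583.6 -72.9  61.4] F [ 0.2 -2.8 -1.4]
tool shift now axes [110.4   0.7 -73.9] rotvec [ 0.004  0.001 -0.004] shift goal axes [110.4   0.8 -73.8]
[0] [564.57   -8.073   1.884] 96 yaw rel 0.013 toes [[-126.9, 60.4], [-125.4, -59.6]]
missing [1]
missing [0, 1]
```

View pics/push2.png

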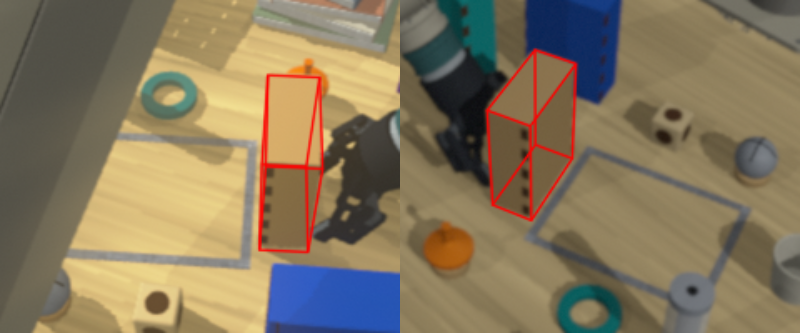

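Emit:
servo_tool(
  motion=[
    [[85, -4.13, 0, 2.82, 0, 0, 0], [85, -4.13, 0, 2.82, 0, 0, 0], [85, -4.13, 0, 2.82, 0, 0, 0], [85, -4.13, 0, 2.82, 0, 0, 0], [85, -4.13, 0, 2.82, 0, 0, 0], [85, -4.13, 0, 2.82, 0, 0, 0], [85, -3.3, 0, 2.26, 0, 0, 0], [85, -2, 0, 1.4, 0, 0, 0], [85, 0, 0, 0, 0, 0, 0], [85, 4.13, 0, -2.82, 0, 0, 0], [85, 8.2, 0, -5.6, 0, 0, 0], [85, 8.2, 0, -5.6, 0, 0, 0]],
  ],
)

```text
t: 9.52
position: [580.6, -63.1, 61.3]
ee_rot: [3.135, 0.601, -1.276]
contact_force: [0.8, -0.5, 0.8]
finger_gap: 85.0
```

```bash
python3 look.py pics/push3.png 553 29 1.88
```

```text
t 9.52 q [-0.39  0.63 -0.15  1.2   0.45 -2.35] pos [580.6 -63.1  61.3] F [ 0.8 -0.5  0.8]
tool shift now axes [118.7   0.6 -79.7] rotvec [ 0.004  0.001 -0.004] shift goal axes [118.8   0.8 -79.7]
[0] [552.573  26.711   1.872] 87 yaw rel 0.001 toes [[-89.4, 61.2], [-89.3, -58.8]]
[1] [557.587  25.79    1.859] 101 yaw rel -0.012 toes [[-90.3, 61.4], [-91.8, -58.6]]
[0, 1] [553.701  25.914   1.879] 328 yaw rel 0.008 toes [[-90.6, 63.1], [-89.6, -56.9]]
```

View pics/push3.png

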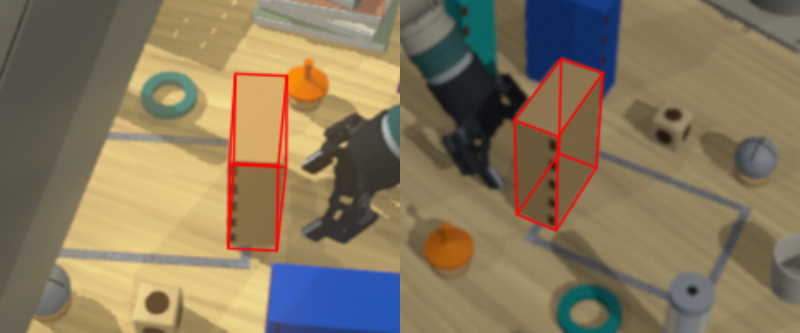

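Emit:
servo_tool(
  motion=[
    [[85, -6, 0, -9, 0, 0, 0], [85, -12.2, 0, -17.9, 0, 0, 0], [85, -12.2, 0, -17.9, 0, 0, 0], [85, -12.2, 0, -17.9, 0, 0, 0], [85, -12.2, 0, -17.9, 0, 0, 0], [85, -12.2, 0, -17.9, 0, 0, 0], [85, -6, 0, -9, 0, 0, 0], [85, 0, 0, 0, 0, 0, 0], [85, -4.13, 0, 2.82, 0, 0, 0], [85, -4.13, 0, 2.82, 0, 0, 0]],
  ],
)

```text
t: 10.55
position: [577.8, -52.8, 190.3]
ee_rot: [3.134, 0.601, -1.278]
contact_force: [-0.4, -0.2, -0.9]
finger_gap: 84.8
```

Emit:
servo_tool(
  motion=[
    [[85, -3.3, 0, 2.26, 0, 0, 0], [85, -3.3, 0, 2.26, 0, 0, 0], [85, -3.3, 0, 2.26, 0, 0, 0], [85, -3.3, 0, 2.26, 0, 0, 0], [85, -3.3, 0, 2.26, 0, 0, 0], [85, -3.3, 0, 2.26, 0, 0, 0], [85, -3.3, 0, 2.26, 0, 0, 0], [85, -3.3, 0, 2.26, 0, 0, 0]],
  ],
)

```text
t: 11.22
position: [569.1, -22.4, 191.5]
ee_rot: [3.136, 0.6, -1.276]
contact_force: [1.2, 0.2, 1.0]
finger_gap: 85.4
```

Run:
```python
from g import *
goal([622,-200,60],.6)
im=ctrl.grab_frame("side")[:,:,::-1];
im2=ctrl.grab_frame("scene")[:,:,::-1]
cv2.imwrite("pics/tip1.png",np.hstack([cv2.resize(im[160:360,140:380],(400,333)),cv2.resize(im2[120:320,180:420],(400,333))]))
```

```text
t 11.22 q [-0.33  0.45 -0.13  1.38  0.47 -2.29] pos [569.1 -22.4 191.5] F [1.2 0.2 1. ]
tool shift now axes [227.2   0.9   4. ] rotvec [ 0.003 -0.    -0.004] shift goal axes [227.2   1.8   3.9]
```

View pics/tip1.png

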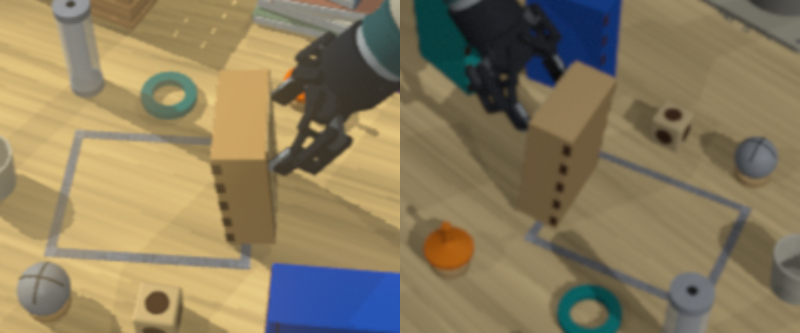

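Emit:
servo_tool(
  motion=[
    [[85, -3.3, 0, 2.26, 0, 0, 0], [85, -3.3, 0, 2.26, 0, 0, 0], [85, -3.3, 0, 2.26, 0, 0, 0], [85, -3.3, 0, 2.26, 0, 0, 0], [85, -3.3, 0, 2.26, 0, 0, 0], [85, -3.3, 0, 2.26, 0, 0, 0], [85, -3.3, 0, 2.26, 0, 0, 0], [85, -3.3, 0, 2.26, 0, 0, 0], [85, -3.3, 0, 2.26, 0, 0, 0], [85, 0, 0, 0, 0, 0, 0], [85, 0, 0, 0, 0, 0, 0], [85, 0, 0, 0, 0, 0, 0]],
  ],
)

```text
t: 12.32
position: [558.5, 11.7, 191.3]
ee_rot: [3.135, 0.6, -1.276]
contact_force: [-0.0, -0.3, 0.9]
finger_gap: 85.1
```

Run:
```python
from g import *
goal([622,-200,60],.6)
im=ctrl.grab_frame("side")[:,:,::-1];
im2=ctrl.grab_frame("scene")[:,:,::-1]
cv2.imwrite("pics/tip2.png",np.hstack([cv2.resize(im[160:360,140:380],(400,333)),cv2.resize(im2[120:320,180:420],(400,333))]))
```

```text
t 12.32 q [-0.28  0.42 -0.17  1.34  0.49 -2.24] pos [558.5  11.7 191.3] F [-0.  -0.3  0.9]
tool shift now axes [256.6   0.8 -16.4] rotvec [ 0.003 -0.    -0.004] shift goal axes [256.6   1.8 -16.4]
```

View pics/tip2.png

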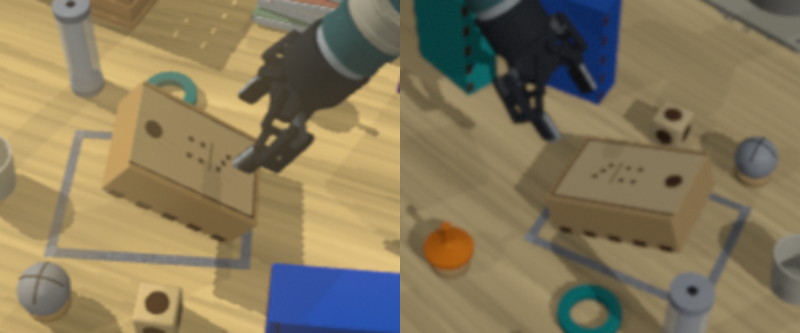

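Emit:
servo_tool(
  motion=[
    [[85, 4, 0, -2.8, 0, 0, 0], [85, 8, 0, -5.6, 0, 0, 0], [85, 12, 0, -8.4, 0, 0, 0], [85, 16, 0, -11, 0, 0, 0], [85, 16, 0, -11, 0, 0, 0], [85, 16, 0, -11, 0, 0, 0], [85, 10, 0, -6, 0, 0, 0], [85, 0, 0, 0, 0, 0, 0], [85, 0, 0, 0, 0, 0, 0]],
  ],
)

```text
t: 13.17
position: [587.8, -84.1, 190.8]
ee_rot: [3.135, 0.601, -1.278]
contact_force: [-0.7, 0.0, -0.3]
finger_gap: 85.1
```

Run:
```python
from g import *
import h
h.BOX=B=np.array([[a,b,c] for a in(0,170) for b in(-60,60) for c in(0,56)])
goal([622,-200,60],.6)
I=[];M=[];K=[]
for n in("scene","side"):
    im=ctrl.grab_frame(n)[:,:,::-1].copy();I.append(im);m=ctrl.camera_model(n);M.append(m)
    c=proj(m,[[522,135,50]])[0].astype(int)
    ds=[d for d in ctrl.silhouettes(n,"domino_box") if d["mask"][c[1]-5:c[1]+6,c[0]-5:c[0]+6].mean()>.5];K.append(ds[0]["mask"]*1. if ds else None)
    print(n,ds and ds[0]["bbox"])
b=None
for i,q in((0,[518.99,139.17,1.871]),(1,[524.04,140.03,1.871])):
    if K[i] is None:continue
    r=fit_box([M[i]],[K[i]],[547,56,1.87]);b=r.x
    e=pose(b,B)[::2,:2]-q[:2];a,s=np.cos(q[2]),np.sin(q[2]);print(i,b.round(3),round(r.fun),np.c_[a*e[:,0]+s*e[:,1],-s*e[:,0]+a*e[:,1]].round(1).tolist())
    u=proj(M[i],pose(b,B))
    for a in range(8):
        for k in(1,2,4):
            if not a&k:cv2.line(I[i],tuple(np.int32(u[a]*16+8)),tuple(np.int32(u[a|k]*16+8)),(0,0,255),1,cv2.LINE_AA,4)
cv2.imwrite("pics/end.png",np.hstack([cv2.resize(I[1][160:360,140:380],(400,333)),cv2.resize(I[0][120:320,180:420],(400,333))]))
```

```text
t 13.17 q [-0.41  0.51 -0.03  1.45  0.44 -2.37] pos [587.8 -84.1 190.8] F [-0.7  0.  -0.3]
tool shift now axes [173.6   0.4  39.6] rotvec [ 0.003  0.001 -0.006] shift goal axes [173.6   1.5  39.7]
scene [278.6, 203.1, 377.3, 288.7]
side [178.9, 237.5, 277.1, 306.2]
0 [543.359  62.436   1.869] 159 [[-80.6, -60.6], [-80.4, 59.4], [89.4, -61.0], [89.6, 59.0]]
1 [546.658  60.684   1.866] 105 [[-82.8, -58.1], [-82.2, 61.9], [87.2, -58.9], [87.8, 61.1]]
```

View pics/end.png

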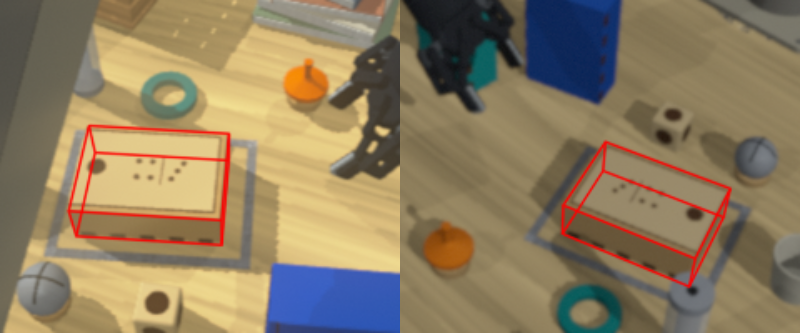

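The box lies flat, lid up, inside the outline with about 28 mm to spare on each side. The robot is clear of everything, so I'm handing in.

```bash
python3 -c "
from bench import ctrl
print(ctrl.sign_off())"
```

```text
the job is handed in; nothing more can be done
None
```

The maple domino box now lies flat, lid up, inside the taped outline, and I handed the job in at about 13.5 s. I slid it upright with the open fingers pushing about 17 mm above the shelf. When its foot edge was about 16 mm past the inner edge of the near tape, I pushed high on the lid until it tipped over by itself.

- **Final position:** both cameras agree to about 2 mm. Along the outline the box spans about x −82 to +88 mm (limit ±118). Across it spans about y ±61 mm (limit ±91). Its angle error is under 0.01 rad.
- **Forces and clearance:** the arm was clear of everything at hand-in. The forces I read stayed under about 4 N, but I only read them at the end of each move.
- **Other toys:** the top, ring, rattle cube, ball and blue box show no visible shift in the last picture. The kaleidoscope, cup, purple box and teal box were partly or wholly out of that crop. I judged all of these by eye and did not measure them again.
- **Checks that failed or disagreed:** the side camera missed the box once during the slide. The two cameras place things about 5 mm apart in world position, so I measured the box relative to the outline in each view.

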